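# Turn the port cover in the drip tray with the spatula

## Task

Two round port covers are being stripped of paint in the drip tray, and one of them still lies with its spigot underneath. Take the spatula from its slanted pocket, slip its blade under the rim of that cover and lever the cover up and over on its far edge, without lifting it out of the tray, so that it lies flat on the tray floor with its spigot up; the gripper must touch neither cover. Then put the spatula back in its pocket, blade first, let go of it, and leave the finished cover, the power unit, the tin and the jar where they are.

Things in the scene. Friction and masses are not known exactly. Their poses are not given: they have to be found in the camera images.
- cover_mid (a point): Cover to turn: loose aluminium disc (flange) 110 mm across, 6 mm thick, 0.21 kg; a 56 mm wide spigot stands 8 mm out of one side, the other is plain with 4 screw holes. Point: centre of the flange; z out of the plain side. Starts spigot down, so its rim is 8 mm off the tray floor, free 27 mm inwards. Levered up, it stands on its far edge, sliding 1 to 4 cm, and falls over 6 degrees past upright.
- cover_done_mid (a point): The finished cover, same shape and size, lying spigot up, so its z axis (out of the plain side) points down. Point: centre of its flange. One cover lies in the half of the tray nearer the robot, one in the far half (which one varies), centres at least 130 mm apart across the tray; the tray floor to the left and right of each is free.
- tray: Shallow steel drip tray, fixed. Outside 320 mm (x) by 500 mm (y), floor 2 mm thick, upright rim 12 mm high above the trolley top. Origin at the centre of its underside, on the trolley top; x along its short side, away from the robot, y along its long side.
- spatula_grip (a point): Cranked spatula, loose, 0.2 kg. Point: the place to grip, centre of the handle's section, 45 mm from its front end. x along the blade to its edge, z out of the blade's upper side. Black flat-sided handle 24 mm wide (y), 20 thick, 110 long, rising 20 degrees from the blade's plane to the rear; its rear end is 61 mm behind (-x) and 22 above (z) the point. Starts in the pocket, blade 45 degrees down.
- spatula_edge (a point): The middle of the free edge of the spatula's steel blade, at its underside, 167 mm ahead (x) of spatula_grip and 35 mm below it (-z); axes as there. The flat blade is 97 mm long (x), 66 mm wide (y) and 2.4 mm thick (1.6 mm at the edge). One grip must serve both for the blade at 45 degrees in the pocket and level in the tray.
- pocket: Slanted sheet-metal spatula pocket on a foot, fixed. Origin on the trolley top; y across it, x to where the handle leans. It stands beyond one end of the tray (left or right varies), the power unit beyond the other. Mouth looks up and to +x at 45 degrees; inside 92 mm wide (y), 28 deep; back wall (lower, the blade lies on it) 100 mm long on the slant, sides 78, front 60.
- pocket_bottom (a point): The bottom end of the pocket's back wall, middle of its width, 26 mm above the trolley top; axes as for pocket. The blade's edge stands here when fully home. The spatula slides in and out along the slant and is clear after 100 mm; the top of the back wall is 100 mm above the trolley.
- power_unit_mid (a point): Black power unit, a box 170 mm (x) by 100 mm (y) by 150 mm high, 1.8 kg, loose, beyond the tray's end opposite to the pocket. Point: the centre of the box. To be left alone.
- tin_mid (a point): Steel tin, 80 mm across and 125 mm high, loose, standing behind the power unit as seen from the robot. Point: its centre. To be left alone.
- jar_mid (a point): Jar with a steel lid, 72 mm across and 90 mm high, loose, standing on top of the power unit, its lid 240 mm above the trolley top. Point: its centre. To be left alone.
Things that resemble listed ones, but are neither listed nor needed, are in the scene too. What is shaped like the pocket but black is not meant.

How it is judged:
By the outcome, as a careful person would: the job done as asked, in the order asked, and still so for the second after the job is handed in, with the robot touching nothing.
It also fails if it takes over 61 s, if anything falls off the work surface, if the arm or the gripper's body presses on something with over 40 N, if the wrist force passes 120 N, or if a joint passes its speed limit or range.

## Robot

A 6-joint arm with a two-finger parallel gripper is mounted at the origin on the work surface. World frame = base frame: x ahead of the robot, y to its left, z up, the work surface at z = 0. Lengths are in m, angles in rad, forces in N, time in s.
With the tool pointing down it reaches from about 0.325 to 0.775 m from the base axis. Payload 5.5 kg.
Tool frame: the origin (TCP) lies at the very end of the fingers, on their centre line; the grasp point (between the pads) lies manip.grasp_offset behind it (manip.grasp_offset is the distance from the TCP to the grasp point, in m); z points along the fingers, y is the line along which they close (so a half turn about z gives the same grasp; the last joint's range is limited). The gripper opens to 85 mm and grips with 20 to 120 N. Pads are 22 mm wide; open, the fingers measure 114 mm over their backs; the gripper's body (76 mm by 85 mm) begins 54 mm behind the grasp point. The pads swing forward as they close: fully open they stand 13 mm farther back than shut.
Start: joints at [1.138, 0.091, 1.231, -0, 1.82, -0.057], TCP at [0.22, 0.558, 0.203] pointing down, gripper open.
Joint ranges: [-2.87, 2.87], [-0.86, 2.18], [0.17, 2.46], [-1.51, 4.65], [0.06, 2.69], [-2.65, 2.65]. Speed limits (rad/s): [2.57, 2.57, 3.01, 3.14, 3.14, 3.14].

## Interface

Orientations are given as [roll, pitch, yaw] about the fixed x, y, z axes, in that order (R = Rz(yaw) Ry(pitch) Rx(roll)).
In Python, from cell import manip gives the robot as it stands.
- The arm moves only by the tool step_arm, never from a script. Its arguments are lists of equal length, an entry for each row: "travel": the shift along the tool's x, y, z in mm, a list of three; "rotation": the turn, a rotation vector about the tool's x, y, z in degrees, a list of three. A call has 1 to 12 rows; each row shifts and turns the commanded pose from where the row before left it, along the tool's axes as they then stand; what a row does not reach is not made up. A row lasts 1/10 s, in which the tool goes at most 50 mm and 8.59 degrees, less where a joint would pass 70% of its speed; a pose out of reach is approached as far as the arm can. A call with a gripper value outside its range is refused whole. "jaw" is the opening, from 0 (shut) to 1 (fully open), set as the call begins (left out, the last holds). The fingers move at their own pace and stop on an object; the grip force is fixed at half the most. Time passes only in rows, so rows that do not move let the fingers close. It gives the time, the measured TCP pose, the force, the opening and the grip force at its end, in the units of the state.
- manip.get_state(): the state, without advancing time (a new reading comes with each control period).
- manip.grab_frame(name): name is "scene" or "top" or "wrist"; returns the picture (480x640x3 uint8, red, green, blue); there is no depth.
- manip.calibration(name): a dict with "K" (3x3 intrinsics, pixels), "pose" (4x4, takes a point from camera to world coordinates). Camera axes: x right, y down, z forward; pixel columns grow to the right and rows downward; lengths in m; the calibration is good to about 2 mm. A picture is of the moment at which its call begins: read the wrist's pose just before it. calibration takes no time and is no camera call; for the wrist camera it gives the pose at the moment of the call.
- manip.job_done(): hands the job in; it is judged then, once.
The state is a dict: "time_s": time; "joint_positions": joint angles; "qd": joint speeds; "tau": joint torques, N m; "tcp_pos": TCP position; "ee_rot": TCP orientation; "contact_force": force on the tool from outside, world axes, zero at the start; "wrist_torque": the same for the moment, N m; "finger_gap": finger opening in m; "finger_force": force on a finger pad.
Only numpy, scipy, OpenCV 4.12 (cv2) and the standard library are available. Lean on these libraries where they do the work, as an engineer would, in place of code of your own. Each camera call takes 0.05 s, during which the arm holds its last target. There are 200 camera calls.

## Working session

There is one attempt and no reset: what is moved stays moved. The work goes in short steps, Python scripts to look and compute and a tool call to move; the robot and the scene stay as the last step left them, time stands still between calls to the robot, and variables do not carry over. Pictures are saved under pics/ and viewed, at most 10 in all, crops included, and the job is handed in when it is done.

Besides the shell and the picture viewer there is one more tool, called after ">>>" as name(argument=value, ...), one argument or row to a line, values as JSON. step_arm: Moves the arm, as the interface text tells. Its arguments: {"type":"object","properties":{"travel":{"type":"array"},"rotation":{"type":"array"},"jaw":{"type":"number"}},"required":["travel","rotation"]}

```bash
mkdir -p pics; ls; python3 - <<'E'
from cell import manip
import cv2,numpy as np
for n in("scene","top"):
    f=manip.grab_frame(n); cv2.imwrite(f"pics/{n}0.png",f[:,:,::-1])
    c=manip.calibration(n); print(n,np.round(c["K"],1).tolist(),np.round(c["pose"],3).tolist())
print(manip.get_state(),manip.grasp_offset)
E
```

```text
pics
scene [[557.2, 0.0, 315.0], [0.0, 557.2, 229.7], [0.0, 0.0, 1.0]] [[-0.574, 0.682, -0.453, 1.103], [0.819, 0.488, -0.303, 0.511], [0.014, -0.545, -0.838, 1.35], [0.0, 0.0, 0.0, 1.0]]
top [[511.7, 0.0, 321.1], [0.0, 511.7, 233.0], [0.0, 0.0, 1.0]] [[0.006, -0.984, 0.176, 0.214], [-1.0, -0.004, 0.012, 0.066], [-0.011, -0.176, -0.984, 1.395], [0.0, 0.0, 0.0, 1.0]]
{'time_s': 0.1, 'joint_positions': array([ 1.13829945e+00,  9.17784894e-02,  1.23176033e+00, -3.45111321e-05,
        1.81983075e+00, -5.67309959e-02]), 'qd': array([-7.19757336e-04, -1.32215823e-03, -3.38144713e-03,  1.62605972e-03,
        2.34890860e-05, -5.30256740e-05]), 'tau': array([ 1.97934081e-03, -4.60214639e+01, -4.19217610e+01,  6.43138662e-07,
        1.06048572e-02,  4.35169000e-06]), 'tcp_pos': array([0.22009021, 0.55783969, 0.20196994]), 'ee_rot': array([-3.13981670e+00, -6.73443510e-05,  2.76581823e+00]), 'contact_force': array([ 0.20893038,  0.18309278, -0.04385339]), 'wrist_torque': array([-0.00521951, -0.01941185, -0.02878582]), 'finger_force': 0.0, 'finger_gap': 0.08547950522745483} 0.0187
```

View pics/top0.png

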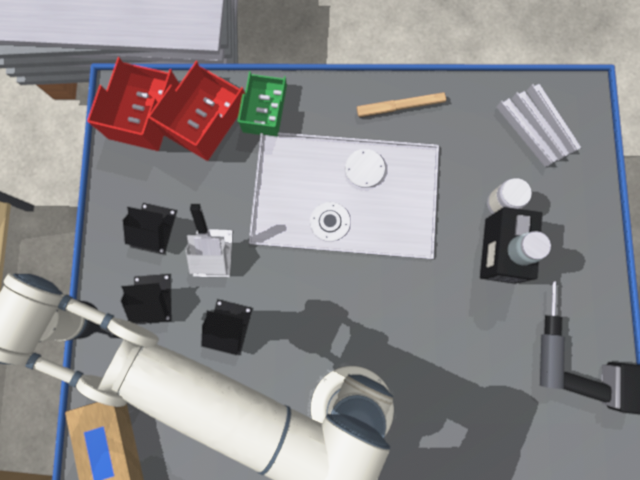

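View pics/scene0.png

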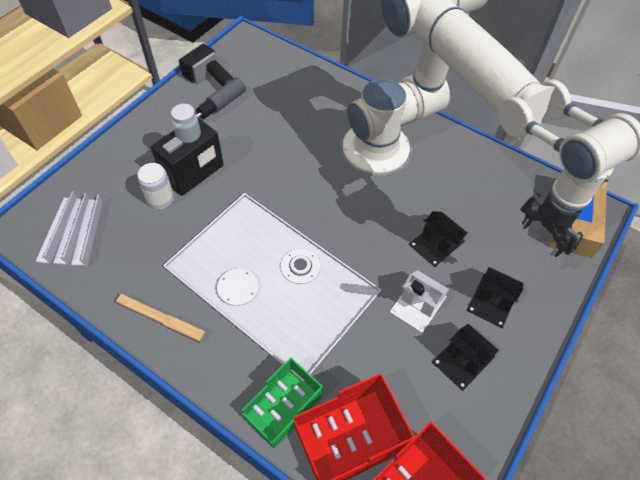

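Top view: the plain-sided cover (spigot down, to turn) is at (365,168) and the finished one (spigot up) at (330,222). The light pocket is at (210,253), with the black handle at (198,218). The power unit is at (512,243), with the tin and jar nearby.
Possible mix-ups:
- **Black pockets:** (150,228), (147,299) and (227,326), against the light steel pocket at (210,253), which I choose.
- **Covers:** the target is the one without a spigot, at (365,168).
- **Handle-like things:** the wooden stick at (400,105) and the tool at (553,340), against the black handle at (198,218).

I'll check this with one close crop.

```bash
cat > h.py <<'E'
from cell import manip
import cv2,numpy as np
def ray(n,p,cal=None):
    c=cal or manip.calibration(n); P=np.array(c["pose"])
    d=P[:3,:3]@np.linalg.solve(np.array(c["K"]),[p[0],p[1],1.]); return P[:3,3],d
def onz(n,p,z,cal=None):
    o,d=ray(n,p,cal); return o+d*(z-o[2])/d[2]
def tri(a,pa,b,pb,ca=None,cb=None):
    o1,d1=ray(a,pa,ca);o2,d2=ray(b,pb,cb)
    t=np.linalg.lstsq(np.c_[d1,-d2],o2-o1,rcond=None)[0]
    p,q=o1+d1*t[0],o2+d2*t[1]; return (p+q)/2,np.linalg.norm(p-q)
E
python3 - <<'E'
from h import *
t=cv2.imread("pics/top0.png");s=cv2.imread("pics/scene0.png")
a=cv2.resize(t[195:285,180:240],None,fx=6.6,fy=6.6,interpolation=2)
b=cv2.resize(s[255:345,385:455],None,fx=5.7,fy=6.6,interpolation=2)
cv2.imwrite("pics/crop1.png",np.hstack([a,b]))
print(a.shape,b.shape)
# covers: bright disc contours in top
for nm,p in (("tgt",(365,168)),("done",(330,222))):
    print(nm,onz("top",p,.016 if nm=="tgt" else .008))
print("scene",onz("scene",(238,287),.016),onz("scene",(300,266),.008))
for p in ((261,135),(439,145),(435,258),(250,243)): print(onz("top",p,.012))
print("PU top/front",onz("top",(485,240),.15),onz("top",(515,181),.125))
E
```

```text
(594, 396, 3) (594, 399, 3)
tgt [ 0.64517325 -0.03803347  0.016     ]
done [0.49229797 0.05937722 0.008     ]
scene [ 0.6511382  -0.03340554  0.016     ] [0.49944605 0.06104743 0.008     ]
[0.74330627 0.25660823 0.012     ]
[ 0.71450404 -0.24778333  0.012     ]
[ 0.3929328  -0.22596155  0.012     ]
[0.43195256 0.27843622 0.012     ]
PU top/front [ 0.42017235 -0.32078555  0.15      ] [ 0.57752951 -0.41260073  0.125     ]
```

View pics/crop1.png

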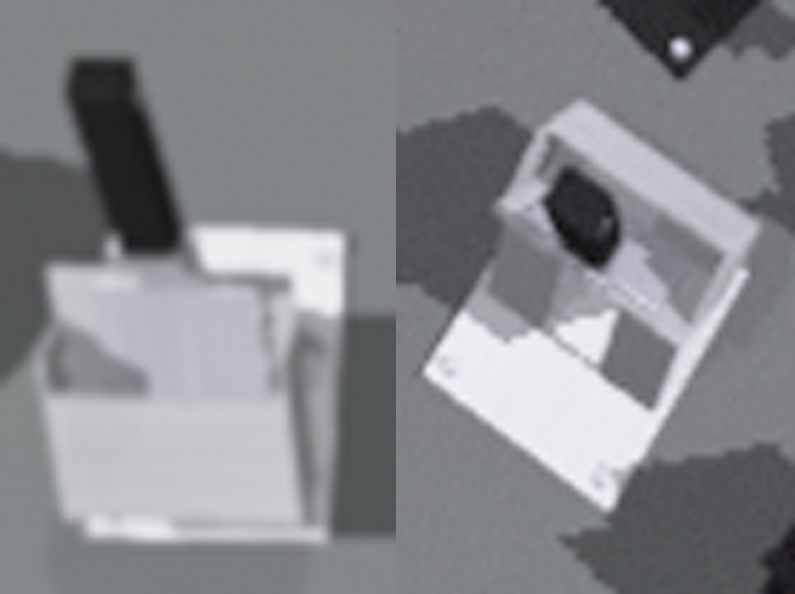

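Crop: this is the light pocket. The back wall's top edge runs from (50,265) to (292,282), and the handle's end cap is at (102,82) in the left half and about (585,215) in the right half. The choice holds.

```bash
python3 - <<'E'
from h import *
T=lambda x,y:(x/6.6+180-.4,y/6.6+195-.4); S=lambda x,y:((x-396)/5.7+385-.4,y/6.6+255-.4)
a,b=onz("top",T(50,265),.1),onz("top",T(292,282),.1)
print("wall top",a,b,np.linalg.norm(a-b),np.degrees(np.arctan2(*(b-a)[:2])),"mid",(a+b)/2)
c,d=onz("top",T(345,232),.002),onz("top",T(326,541),.002); e=onz("top",T(85,530),.002)
print("foot",c,d,e, np.degrees(np.arctan2(*(c-d)[[1,0]])))
# scene foot corners
q=[onz("scene",S(*p),.002) for p in((425,373),(612,510),(747,270))]; print("scene foot",*q,np.linalg.norm(q[0]-q[1]),np.linalg.norm(q[1]-q[2]))
print("scene ang y",np.degrees(np.arctan2(*(q[1]-q[0])[[1,0]])))
s=[onz("scene",S(*p),.1) for p in((497,207),(690,330))];print("scene walltop",*s,np.degrees(np.arctan2(*(s[1]-s[0])[[1,0]])))
print("rear end",tri("top",T(102,82),"scene",S(580,215)))
E
```

```text
wall top [0.43887794 0.42779004 0.1       ] [0.43254769 0.33280477 0.1       ] 0.0951959680826708 -176.18719222910312 mid [0.43571281 0.38029741 0.1       ]
foot [0.47051348 0.33148774 0.002     ] [0.34052344 0.3345663  0.002     ] [0.34456767 0.4347721  0.002     ] -1.3566841798265477
scene foot [0.46969586 0.33163006 0.002     ] [0.47076613 0.43097958 0.002     ] [0.34208457 0.43219688 0.002     ] 0.09935528218496968 0.12868731821221865
scene ang y 89.38278893448292
scene walltop [0.43788886 0.33516373 0.1       ] [0.43397588 0.42939805 0.1       ] 92.3777798342262
rear end (array([0.48465008, 0.37999139, 0.21857784]), np.float64(0.0010826515060872182))
```

```bash
cat >> h.py <<'E'
from scipy.spatial.transform import Rotation as Ro
def Rtool(head,lean):  # tool x heading (deg), lean = forward lean of gripper (deg)
    h=np.radians(head); x=np.array([np.cos(h),np.sin(h),0]); z=np.array([0,0,-1.])
    return Ro.from_matrix(np.c_[x,np.cross(z,x),z])*Ro.from_rotvec([0,-np.radians(lean),0])
def cur():
    s=manip.get_state(); return np.array(s["tcp_pos"]),Ro.from_euler("xyz",s["ee_rot"]),s
def plan(p,R,n,p0=None,R0=None):
    if p0 is None: p0,R0,_=cur()
    w=(R0.inv()*R).as_rotvec()/n
    tr=[];Rc=R0
    for i in range(n):
        tr.append(np.round(Rc.inv().apply((p-p0)/n)*1e3,1).tolist()); Rc=Rc*Ro.from_rotvec(w)
    print(n,"rows rot",np.round(np.degrees(w),2).tolist(),"|mm|",np.linalg.norm(p-p0)/n*1e3); print(tr)
E
python3 - <<'E'
from h import *
R=Rtool(180,35); print(R.as_matrix().round(2))
plan(np.array([.408,.381,.239]),R,8)
E
```

```text
[[-0.82  0.    0.57]
 [ 0.    1.   -0.  ]
 [-0.57  0.   -0.82]]
8 rows rot [-0.83, -4.33, -2.6] |mm| 32.58488653119426
[[-30.0, -12.0, -4.6], [-29.7, -13.3, -2.5], [-29.1, -14.6, -0.5], [-28.4, -15.9, 1.4], [-27.5, -17.2, 3.3], [-26.4, -18.5, 5.1], [-25.0, -19.7, 6.7], [-23.6, -20.9, 8.3]]
```

>>> step_arm(
  travel=[
    [-30,-12,-5],
    [-30,-13,-3],
    [-29,-15,0],
    [-28,-16,1],
    [-27,-17,3],
    [-26,-19,5],
    [-25,-20,7],
    [-24,-21,8],
    [0,0,0],
    [0,0,0],
  ],
  rotation=[
    [-0.8,-4.3,-2.6],
    [-0.8,-4.3,-2.6],
    [-0.8,-4.3,-2.6],
    [-0.8,-4.3,-2.6],
    [-0.8,-4.3,-2.6],
    [-0.8,-4.3,-2.6],
    [-0.8,-4.4,-2.6],
    [-0.8,-4.4,-2.6],
    [0,0,0],
    [0,0,0],
  ],
  jaw=1,
)

```text
time_s: 1.1
tcp_pos: [0.4067, 0.38, 0.2403]
ee_rot: [-3.14, 0.609, 3.14]
contact_force: [0.8, 0.0, 0.5]
finger_gap: 0.0853
finger_force: 0.0
```

```bash
python3 - <<'E'
from h import *
p,R,s=cur();print(p,R.as_matrix().round(3).tolist(),s["time_s"])
c=manip.calibration("wrist");f=manip.grab_frame("wrist");cv2.imwrite("pics/w1.png",f[:,:,::-1])
import pickle;pickle.dump(c,open("w1.pkl","wb"))
P=np.array(c["pose"]);print(P.round(3).tolist())
for q in([.457,.381,.169],[.485,.381,.228],[.438,.381,.128]):
    v=np.array(c["K"])@(P[:3,:3].T@(np.array(q)-P[:3,3]));print(v[:2]/v[2])
E
```

```text
[0.40669141 0.38004776 0.24028816] [[-0.82, 0.003, 0.572], [0.002, 1.0, -0.003], [-0.572, -0.001, -0.82]] 1.1
[[0.004, 0.638, 0.77, 0.252], [1.0, -0.001, -0.004, 0.38], [-0.002, 0.77, -0.638, 0.342], [0.0, 0.0, 0.0, 1.0]]
[319.91048772 238.44837793]
[320.10602691 341.16729267]
[319.7857555  174.56586035]
```

View pics/w1.png

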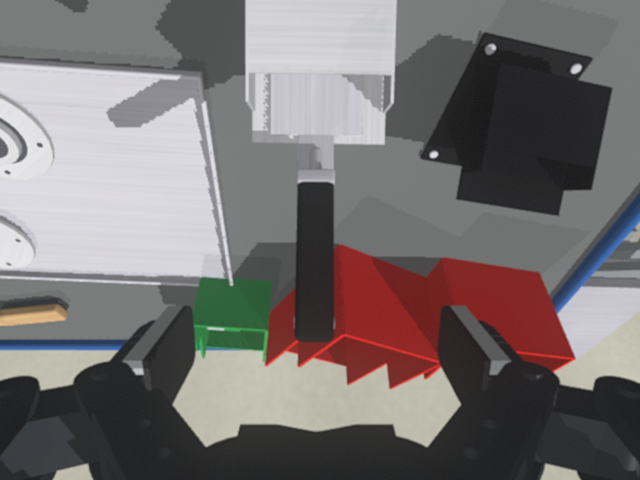

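Wrist view: the handle runs from (316,182) to (315,341) and is centred between the fingers, 4 px left of the tool axis, in line with the light pocket at (318,100). It matches the predicted handle, so I'll reach in along the tool axis and grip.

>>> step_arm(
  travel=[
    [0,-1,20],
    [0,0,25],
    [0,0,25],
    [0,0,20],
    [0,0,12],
    [0,0,0],
    [0,0,0],
  ],
  rotation=[
    [0,0,0],
    [0,0,0],
    [0,0,0],
    [0,0,0],
    [0,0,0],
    [0,0,0],
    [0,0,0],
  ],
)

```text
time_s: 1.85
tcp_pos: [0.4655, 0.3796, 0.1577]
ee_rot: [-3.139, 0.611, 3.141]
contact_force: [0.0, 0.2, 0.3]
finger_gap: 0.0854
finger_force: 0.0
```

>>> step_arm(
  travel=[
    [0,0,0],
    [0,0,0],
    [0,0,0],
    [0,0,0],
    [0,0,0],
    [0,0,0],
    [0,0,0],
    [0,0,0],
    [0,0,0],
    [0,0,0],
  ],
  rotation=[
    [0,0,0],
    [0,0,0],
    [0,0,0],
    [0,0,0],
    [0,0,0],
    [0,0,0],
    [0,0,0],
    [0,0,0],
    [0,0,0],
    [0,0,0],
  ],
  jaw=0,
)

```text
time_s: 2.85
tcp_pos: [0.4656, 0.379, 0.1571]
ee_rot: [-3.139, 0.611, 3.141]
contact_force: [0.0, -0.9, -0.7]
finger_gap: 0.0002
finger_force: 0.0
```

```bash
python3 - <<'E'
from h import *
p,R,s=cur();print(p)
f=manip.grab_frame("wrist");g=manip.grab_frame("top")
cv2.imwrite("pics/w2.png",np.hstack([f[100:480,120:520],cv2.resize(g[170:290,150:270],(380,380))])[:,:,::-1])
E
```

```text
[0.46560271 0.37903607 0.15708235]
```

View pics/w2.png

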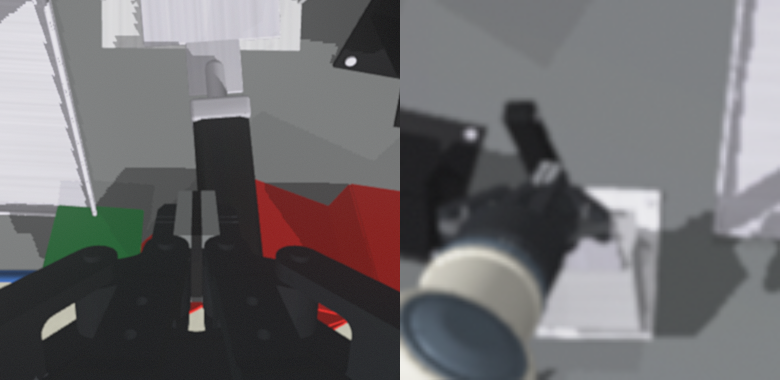

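The fingers closed above the handle, and it has been nudged to the right: front at about (221,118), running to (233,200) in the left half. I'll back off, open and measure again.

>>> step_arm(
  travel=[
    [0,0,-20],
    [0,0,-30],
    [0,0,-30],
    [0,0,-22],
    [0,0,0],
  ],
  rotation=[
    [0,0,0],
    [0,0,0],
    [0,0,0],
    [0,0,0],
    [0,0,0],
  ],
)

```text
time_s: 3.45
tcp_pos: [0.4069, 0.3806, 0.2449]
ee_rot: [3.138, 0.614, 3.139]
contact_force: [0.1, 0.1, 0.5]
finger_gap: -0.0003
finger_force: 0.0
```

>>> step_arm(
  travel=[
    [0,0,0],
    [0,0,0],
    [0,0,0],
    [0,0,0],
    [0,0,0],
    [0,0,0],
  ],
  rotation=[
    [0,0,0],
    [0,0,0],
    [0,0,0],
    [0,0,0],
    [0,0,0],
    [0,0,0],
  ],
  jaw=1,
)

```text
time_s: 4.05
tcp_pos: [0.4072, 0.3792, 0.2404]
ee_rot: [-3.138, 0.61, 3.141]
contact_force: [-0.3, 0.9, -0.6]
finger_gap: 0.0848
finger_force: 0.0
```

```bash
python3 - <<'E'
from h import *
p,R,s=cur();print(p,s["finger_gap"])
c=manip.calibration("wrist");f=manip.grab_frame("wrist");g=manip.grab_frame("top")
a=f[120:400,180:460,::-1];b=g[185:285,170:270,::-1]
cv2.imwrite("pics/w3.png",np.hstack([cv2.resize(a,(400,400)),cv2.resize(b,(400,400),interpolation=2)]))
P=np.array(c["pose"]);K=np.array(c["K"]);print(K.round(1).tolist(),P.round(4).tolist())
pr=lambda q:(lambda v:(v[:2]/v[2]).round(1))(K@(P[:3,:3].T@(np.array(q)-P[:3,3])))
print("tcp proj now",pr(p),"rel tcp cam depth",(P[:3,:3].T@(p-P[:3,3])))
E
```

```text
[0.40722305 0.37921669 0.24035365] 0.08481461703190638
[[409.1, 0.0, 316.2], [0.0, 409.1, 242.0], [0.0, 0.0, 1.0]] [[0.0027, 0.6373, 0.7706, 0.2529], [1.0, 0.0007, -0.0041, 0.3788], [-0.0032, 0.7707, -0.6372, 0.3415], [0.0, 0.0, 0.0, 1.0]]
tcp proj now [318.8 287.6] rel tcp cam depth [0.00117268 0.02043883 0.18339666]
```

View pics/w3.png

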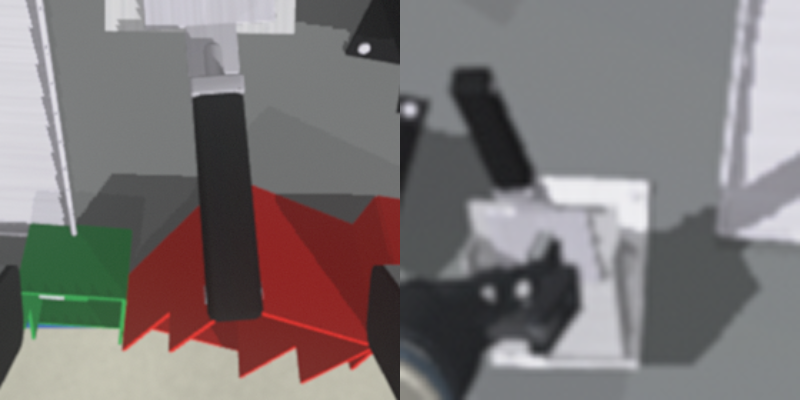

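```bash
python3 - <<'E'
from h import *
c=manip.calibration("wrist"); W=lambda x,y:(x*.7+180,y*.7+120); T=lambda x,y:((x-400)*.25+170-.4,y*.25+185-.4)
for nm,a,b in(("rear",(234.5,316),(476,94)),("front",(218,95),(514,184)),("ferrule front",(217,78),(520,193))):
    print(nm,tri("wrist",W(*a),"top",T(*b),ca=c))
# width-based depth
P=np.array(c["pose"]);K=np.array(c["K"])
for nm,l,r in(("front",(193,95),(244,95)),("rear",(207,312),(262,312))):
    l,r=np.array(W(*l)),np.array(W(*r)); d=.024*409/(r[0]-l[0]); m=(l+r)/2
    print(nm,d,P[:3,3]+P[:3,:3]@(np.linalg.solve(K,[m[0],m[1],1])*d))
E
```

```text
rear (array([0.47966583, 0.39305233, 0.23075184]), np.float64(0.0034569354049654643))
front (array([0.44297551, 0.38979459, 0.1361459 ]), np.float64(0.0019496496573788635))
ferrule front (array([0.43893563, 0.38861042, 0.1281714 ]), np.float64(0.0002747649093273092))
front 0.27495798319327786 [0.44098011 0.38903813 0.13775547]
rear 0.254961038961039 [0.48762649 0.39533086 0.2255409 ]
```

>>> step_arm(
  travel=[
    [-2,6,15],
    [-3,6,25],
    [0,0,25],
    [0,0,25],
    [0,0,14],
    [0,0,7],
    [0,0,0],
    [0,0,0],
  ],
  rotation=[
    [0,0,-1.5],
    [0,0,-1],
    [0,0,0],
    [0,0,0],
    [0,0,0],
    [0,0,0],
    [0,0,0],
    [0,0,0],
  ],
)

```text
time_s: 4.95
tcp_pos: [0.4749, 0.3915, 0.1536]
ee_rot: [-3.11, 0.611, -3.089]
contact_force: [-0.3, 0.2, 0.9]
finger_gap: 0.0852
finger_force: 0.0
```

>>> step_arm(
  travel=[
    [0,0,0],
    [0,0,0],
    [0,0,0],
    [0,0,0],
    [0,0,0],
    [0,0,0],
    [0,0,0],
  ],
  rotation=[
    [0,0,0],
    [0,0,0],
    [0,0,0],
    [0,0,0],
    [0,0,0],
    [0,0,0],
    [0,0,0],
  ],
  jaw=0,
)

```text
time_s: 5.65
tcp_pos: [0.4749, 0.3911, 0.1529]
ee_rot: [-3.109, 0.61, -3.089]
contact_force: [-1.6, -0.1, 1.5]
finger_gap: 0.0217
finger_force: 58.6
```

```bash
python3 - <<'E'
from h import *
import pickle
p,R,s=cur(); pickle.dump((p,R.as_quat()),open("grasp.pkl","wb"))
plan(p+np.array([.0813,0,.0813]),R,6)
q=p+np.array([.0813,0,.0813])
plan(q+np.array([0,0,.06]),Rtool(180,35),3,q,R)
E
```

```text
6 rows rot [0.0, 0.0, 0.0] |mm| 19.162593770155436
[[-18.9, -0.8, -3.3], [-18.9, -0.8, -3.3], [-18.9, -0.8, -3.3], [-18.9, -0.8, -3.3], [-18.9, -0.8, -3.3], [-18.9, -0.8, -3.3]]
3 rows rot [-0.05, 0.0, 0.83] |mm| 20.0
[[-11.5, -0.5, -16.4], [-11.5, -0.4, -16.4], [-11.5, -0.2, -16.4]]
```

>>> step_arm(
  travel=[
    [-10,-0.5,-2],
    [-18,-0.8,-3],
    [-20,-0.8,-3.5],
    [-20,-0.8,-3.5],
    [-20,-0.8,-3.5],
    [-20,-0.8,-3.5],
    [-8,-0.3,-1.5],
    [-11.5,-0.5,-16.5],
    [-11.5,-0.5,-16.5],
    [-11.5,0,-16.5],
    [0,0,0],
  ],
  rotation=[
    [0,0,0],
    [0,0,0],
    [0,0,0],
    [0,0,0],
    [0,0,0],
    [0,0,0],
    [0,0,0],
    [0,0,0.8],
    [0,0,0.9],
    [0,0,0.8],
    [0,0,0],
  ],
)

```text
time_s: 6.75
tcp_pos: [0.5586, 0.392, 0.3001]
ee_rot: [3.14, 0.615, 3.139]
contact_force: [-0.4, 0.1, -1.3]
finger_gap: 0.0216
finger_force: 58.9
```

```bash
python3 - <<'E'
from h import *
p,R,s=cur()
plan(np.array([.632,-.290,.28]),Rtool(86.7,-10),20)
E
```

```text
20 rows rot [1.04, 1.73, 4.64] |mm| 34.312679356922885
[[-2.5, -34.1, 2.9], [-5.3, -33.7, 3.4], [-8.2, -33.1, 3.8], [-10.9, -32.3, 4.1], [-13.6, -31.2, 4.3], [-16.2, -29.9, 4.5], [-18.7, -28.4, 4.5], [-21.1, -26.7, 4.4], [-23.3, -24.8, 4.2], [-25.4, -22.8, 3.9], [-27.2, -20.6, 3.5], [-28.9, -18.2, 3.0], [-30.4, -15.8, 2.4], [-31.6, -13.2, 1.7], [-32.6, -10.6, 1.0], [-33.4, -7.9, 0.1], [-33.9, -5.2, -0.8], [-34.2, -2.5, -1.7], [-34.2, 0.3, -2.7], [-34.0, 3.0, -3.8]]
```

>>> step_arm(
  travel=[
    [-2.5,-34,3],
    [-5.5,-34,3.5],
    [-8,-33,4],
    [-11,-32,4],
    [-13.5,-31,4.5],
    [-16,-30,4.5],
    [-18.5,-28.5,4.5],
    [-21,-26.5,4.5],
    [-23.5,-25,4],
    [-25.5,-23,4],
  ],
  rotation=[
    [1,1.7,4.6],
    [1,1.7,4.6],
    [1,1.7,4.6],
    [1,1.7,4.6],
    [1,1.7,4.6],
    [1,1.7,4.6],
    [1,1.7,4.6],
    [1,1.7,4.6],
    [1,1.7,4.6],
    [1,1.7,4.6],
  ],
)

```text
time_s: 7.75
tcp_pos: [0.5956, 0.0495, 0.2846]
ee_rot: [2.966, 0.217, 2.295]
contact_force: [1.2, 0.6, -1.2]
finger_gap: 0.0215
finger_force: 59.0
```

>>> step_arm(
  travel=[
    [-27,-20.5,3.5],
    [-29,-18,3],
    [-30.5,-16,2.5],
    [-31.5,-13,1.5],
    [-32.5,-10.5,1],
    [-33.5,-8,0],
    [-34,-5,-1],
    [-34,-2.5,-1.5],
    [-34,0,-2.5],
    [-34,3,-4],
    [0,0,0],
    [0,0,0],
  ],
  rotation=[
    [1,1.7,4.6],
    [1,1.7,4.6],
    [1,1.7,4.6],
    [1.1,1.8,4.7],
    [1.1,1.8,4.7],
    [1.1,1.8,4.7],
    [1.1,1.8,4.7],
    [1.1,1.8,4.7],
    [1.1,1.8,4.7],
    [1.1,1.8,4.7],
    [0,0,0],
    [0,0,0],
  ],
)

```text
time_s: 8.95
tcp_pos: [0.6359, -0.2906, 0.2726]
ee_rot: [-3.132, -0.182, 1.516]
contact_force: [-0.0, 0.6, -2.7]
finger_gap: 0.0218
finger_force: 59.0
```

```bash
python3 - <<'E'
from h import *
p,R,s=cur();print(p,s["joint_positions"].round(2),R.as_matrix().round(3).tolist())
f=manip.grab_frame("scene");g=manip.grab_frame("top")
cv2.imwrite("pics/s4.png",np.hstack([cv2.resize(f[120:360,120:370],(400,384)),cv2.resize(g[120:300,320:507],(399,384))])[:,:,::-1])
plan(np.array([.632,-.290,.06]),Rtool(86.7,-10),8)
E
```

```text
[ 0.63594808 -0.29063782  0.27261272] [-0.56  0.51  0.61  0.18  2.11 -0.42] [[0.054, 0.999, 0.001], [0.982, -0.053, 0.181], [0.181, -0.009, -0.984]]
8 rows rot [-0.04, -0.03, 0.04] |mm| 27.111640634927817
[[-5.0, -0.4, 26.6], [-5.0, -0.4, 26.6], [-5.0, -0.4, 26.6], [-5.0, -0.4, 26.6], [-5.0, -0.4, 26.6], [-5.0, -0.4, 26.6], [-5.0, -0.5, 26.7], [-4.9, -0.5, 26.7]]
```

View pics/s4.png

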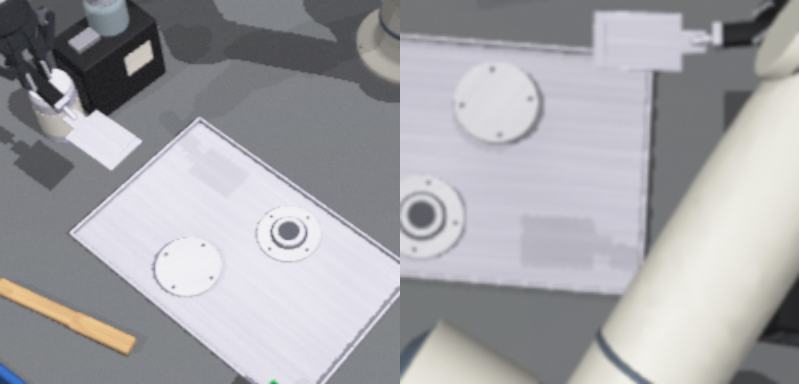

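Both views show the blade held level, with its edge at (131,157) on the left and (594,40) on the right. The target cover is at (188,267) and (497,103).

```bash
python3 - <<'E'
from h import *
p,R,s=cur()
S=lambda x,y:(x*.625+120-.2,y*.625+120-.2); T=lambda x,y:((x-400)*.4687+320-.3,y*.4687+120-.3)
e,g=tri("scene",S(131,157),"top",T(594.5,40)); print("edge",e,g)
for a,b in(((121,168.5),(597,12)),((141,145),(593,68)),((67,148),(684,13)),((91,112),(681,70))): print(tri("scene",S(*a),"top",T(*b)))
print("edge in tool",R.inv().apply(e-p))
x=np.array([np.cos(np.radians(10)),0,np.sin(np.radians(10))]) 
f=R.apply([.985,0,.174]);print("pred edge",p-.016*R.apply([0,0,1])+.167*f-np.array([0,0,.035]))
# cover centre by contour, both views
for n,z,c in(("top",.016,(365,168)),("scene",.016,(238,287))):
    im=cv2.cvtColor(manip.grab_frame(n),cv2.COLOR_RGB2GRAY)
    print(n,im[c[1],c[0]-40:c[0]+41:2].tolist(), onz(n,c,z))
print(tri("scene",S(188,267),"top",T(497,103)))
E
```

```text
edge [ 0.64092244 -0.12502676  0.25476489] 0.005810350160759742
(array([ 0.66851905, -0.12386875,  0.26106199]), np.float64(0.013783015724761169))
(array([ 0.61256738, -0.12664069,  0.24968232]), np.float64(0.001259509652185761))
(array([ 0.67791166, -0.22640923,  0.23778828]), np.float64(0.009780264406986948))
(array([ 0.61097335, -0.22438851,  0.25296458]), np.float64(0.00696092197785397))
edge in tool [ 0.15693498 -0.00327014  0.0508586 ]
pred edge [ 0.64438876 -0.1244936   0.25829324]
top [199, 199, 200, 200, 200, 200, 200, 200, 200, 198, 191, 203, 174, 215, 218, 217, 217, 219, 219, 220, 220, 220, 220, 218, 219, 220, 219, 217, 215, 217, 146, 167, 203, 203, 203, 203, 203, 203, 203, 202, 202] [ 0.64517325 -0.03803347  0.016     ]
scene [225, 224, 228, 227, 227, 226, 227, 227, 206, 142, 242, 240, 242, 240, 241, 242, 241, 240, 241, 240, 241, 240, 239, 239, 240, 239, 239, 239, 239, 239, 225, 221, 230, 231, 233, 233, 231, 232, 232, 232, 231] [ 0.6511382  -0.03340554  0.016     ]
(array([ 0.64824331, -0.03930034,  0.00658412]), np.float64(0.00020849644090817888))
```

>>> step_arm(
  travel=[
    [-5,0,28],
    [-6,0,33],
    [-6,0,33],
    [-6,0,33],
    [-6,0,33],
    [-6,0,32],
    [-4,0,22],
    [-2,0,12],
    [0,0,0],
    [0,0,0],
  ],
  rotation=[
    [0,-0.5,0],
    [0,-0.5,0],
    [0,-0.5,0],
    [0,-0.5,0],
    [0,-0.5,0],
    [0,-0.5,0],
    [0,0,0],
    [0,0,0],
    [0,0,0],
    [0,0,0],
  ],
)

```text
time_s: 10.15
tcp_pos: [0.6353, -0.2954, 0.0496]
ee_rot: [-3.14, -0.125, 1.519]
contact_force: [0.7, -0.3, -2.2]
finger_gap: 0.0218
finger_force: 59.0
```

>>> step_arm(
  travel=[
    [-0.6,0,5],
    [-0.6,0,5],
    [-0.4,0,3],
    [0,0,0],
    [0,0,0],
  ],
  rotation=[
    [0,0,0],
    [0,0,0],
    [0,0,0],
    [0,0,0],
    [0,0,0],
  ],
)

```text
time_s: 10.65
tcp_pos: [0.6345, -0.2955, 0.0342]
ee_rot: [-3.137, -0.127, 1.518]
contact_force: [-0.9, -0.8, -1.8]
finger_gap: 0.0213
finger_force: 58.9
```

>>> step_arm(
  travel=[
    [-0.2,0,2],
    [0,0,0],
    [0,0,0],
  ],
  rotation=[
    [0,0,0],
    [0,0,0],
    [0,0,0],
  ],
)

```text
time_s: 10.95
tcp_pos: [0.6345, -0.2954, 0.0323]
ee_rot: [-3.137, -0.127, 1.518]
contact_force: [0.8, 1.1, -2.4]
finger_gap: 0.0219
finger_force: 58.9
```

>>> step_arm(
  travel=[
    [-0.2,0,2],
    [0,0,0],
    [0,0,0],
  ],
  rotation=[
    [0,0,0],
    [0,0,0],
    [0,0,0],
  ],
)

```text
time_s: 11.25
tcp_pos: [0.6345, -0.2953, 0.0302]
ee_rot: [-3.137, -0.127, 1.518]
contact_force: [0.1, -0.2, -2.3]
finger_gap: 0.0217
finger_force: 58.9
```

>>> step_arm(
  travel=[
    [-0.2,0,1.5],
    [0,0,0],
    [0,0,0],
  ],
  rotation=[
    [0,0,0],
    [0,0,0],
    [0,0,0],
  ],
)

```text
time_s: 11.55
tcp_pos: [0.6345, -0.2954, 0.0287]
ee_rot: [-3.137, -0.127, 1.518]
contact_force: [-0.1, 0.5, -2.0]
finger_gap: 0.0218
finger_force: 58.9
```

>>> step_arm(
  travel=[
    [-0.2,0,1.5],
    [0,0,0],
    [0,0,0],
  ],
  rotation=[
    [0,0,0],
    [0,0,0],
    [0,0,0],
  ],
)

```text
time_s: 11.85
tcp_pos: [0.6346, -0.2954, 0.0274]
ee_rot: [-3.137, -0.127, 1.518]
contact_force: [0.3, -0.1, -1.8]
finger_gap: 0.0219
finger_force: 59.1
```

>>> step_arm(
  travel=[
    [-0.2,0,1.5],
    [0,0,0],
    [0,0,0],
  ],
  rotation=[
    [0,0,0],
    [0,0,0],
    [0,0,0],
  ],
)

```text
time_s: 12.15
tcp_pos: [0.6347, -0.2957, 0.0263]
ee_rot: [-3.138, -0.126, 1.518]
contact_force: [0.3, -0.6, 1.4]
finger_gap: 0.0217
finger_force: 59.4
```

>>> step_arm(
  travel=[
    [-0.2,0,1.5],
    [0,0,0],
    [0,0,0],
  ],
  rotation=[
    [0,0,0],
    [0,0,0],
    [0,0,0],
  ],
)

```text
time_s: 12.45
tcp_pos: [0.6348, -0.2961, 0.0251]
ee_rot: [-3.138, -0.125, 1.518]
contact_force: [0.2, -2.9, 3.4]
finger_gap: 0.0218
finger_force: 59.8
```

>>> step_arm(
  travel=[
    [0.2,0,-1.7],
    [10,0,1.2],
    [15,0,1.9],
    [15,0,1.9],
    [10,0,1.3],
    [0,0,0],
  ],
  rotation=[
    [0,0,0],
    [0,0,0],
    [0,0,0],
    [0,0,0],
    [0,0,0],
    [0,0,0],
  ],
)

```text
time_s: 13.05
tcp_pos: [0.6373, -0.2423, 0.0256]
ee_rot: [-3.136, -0.128, 1.521]
contact_force: [-0.7, -0.7, -1.9]
finger_gap: 0.0216
finger_force: 59.0
```

>>> step_arm(
  travel=[
    [6,0,0.8],
    [6,0,0.8],
    [0,0,0],
  ],
  rotation=[
    [0,0,0],
    [0,0,0],
    [0,0,0],
  ],
)

```text
time_s: 13.35
tcp_pos: [0.6378, -0.2323, 0.0259]
ee_rot: [-3.137, -0.127, 1.519]
contact_force: [-0.0, 0.0, -1.8]
finger_gap: 0.0216
finger_force: 59.0
```

```bash
python3 - <<'E'
from h import *
p,R,s=cur();print(p)
f=manip.grab_frame("scene");g=manip.grab_frame("top")
cv2.imwrite("pics/s5.png",np.hstack([cv2.resize(f[200:330,150:280],(400,400),interpolation=2),cv2.resize(g[120:220,340:440],(400,400),interpolation=2)])[:,:,::-1])
E
```

```text
[ 0.63783671 -0.23232194  0.02594441]
```

View pics/s5.png

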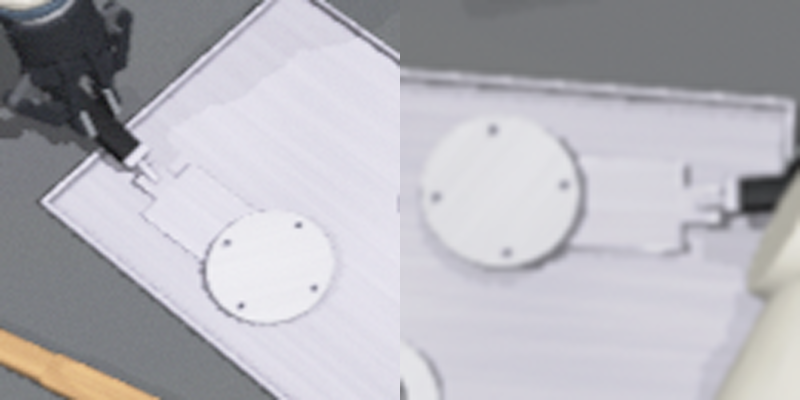

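The blade is about 24 mm under the near (right) rim of the plain cover, in line with the tray, and the cover hasn't moved. Next I'll plan the lever arc.

```bash
cat > lev.py <<'E'
from h import *
ET=np.array([.158,.0455])
th=np.r_[4,8,12,16.5,np.arange(21,97,4),96,100,104,108]; kk=np.interp(th,[0,16,60,110],[0,0,.012,.030])
phi0=2.7; tip0=np.array([0,.0015])
def tcp(tip,phi):
    L=np.radians(phi-10); x=np.array([np.cos(L),-np.sin(L)]); z=np.array([-np.sin(L),-np.cos(L)])
    return tip-ET[0]*x-ET[1]*z,x,z
N0=-.022;G=np.array([N0+.083,.002]);F=G[0]+.0282
P=[(tip0,phi0)]
for t,k in zip(th,kk):
    r=np.radians(t); d=np.array([np.cos(r),-np.sin(r)]); n=np.array([np.sin(r),np.cos(r)])
    if t<16.5: N=G-.083*d+.008*n
    else: N=np.array([F+k,.002])-.110*d
    ph=max(phi0,min(t,65)); f=np.radians(ph); a=.0255
    tip=N+a*np.array([np.cos(f),-np.sin(f)])-.0016*np.array([np.sin(f),np.cos(f)])
    P.append((tip,ph))
for i in range(len(th)):
    p0,x,z=tcp(*P[i]);p1,_,_=tcp(*P[i+1]); d=(p1-p0)*1e3
    print(round(th[i],1),"tip",(P[i+1][0]*1e3).round(0),"trav",[round(d@x,1),0,round(d@z,1)],"dphi",round(P[i+1][1]-P[i][1],1))
print("final tcp rel",(tcp(*P[-1])[0]-tcp(*P[0])[0]).round(3))
E
python3 lev.py
```

```text
4.0 tip [ 4. 12.] trav [np.float64(6.5), 0, np.float64(-13.9)] dphi 1.3
8.0 tip [ 5. 16.] trav [np.float64(4.8), 0, np.float64(-14.7)] dphi 4.0
12.0 tip [ 6. 20.] trav [np.float64(4.8), 0, np.float64(-14.7)] dphi 4.0
16.5 tip [ 8. 24.] trav [np.float64(5.7), 0, np.float64(-16.6)] dphi 4.5
21.0 tip [11. 31.] trav [np.float64(6.6), 0, np.float64(-18.9)] dphi 4.5
25.0 tip [14. 36.] trav [np.float64(5.7), 0, np.float64(-16.9)] dphi 4.0
29.0 tip [18. 42.] trav [np.float64(5.7), 0, np.float64(-17.0)] dphi 4.0
33.0 tip [22. 47.] trav [np.float64(5.7), 0, np.float64(-17.1)] dphi 4.0
37.0 tip [26. 52.] trav [np.float64(5.7), 0, np.float64(-17.1)] dphi 4.0
41.0 tip [31. 56.] trav [np.float64(5.6), 0, np.float64(-17.2)] dphi 4.0
45.0 tip [36. 61.] trav [np.float64(5.6), 0, np.float64(-17.3)] dphi 4.0
49.0 tip [42. 65.] trav [np.float64(5.6), 0, np.float64(-17.3)] dphi 4.0
53.0 tip [47. 69.] trav [np.float64(5.5), 0, np.float64(-17.4)] dphi 4.0
57.0 tip [53. 72.] trav [np.float64(5.5), 0, np.float64(-17.4)] dphi 4.0
61.0 tip [59. 75.] trav [np.float64(5.5), 0, np.float64(-17.6)] dphi 4.0
65.0 ti
[... 184 characters left out ...]
p.float64(-8.6)] dphi 0
77.0 tip [92. 85.] trav [np.float64(3.5), 0, np.float64(-8.4)] dphi 0
81.0 tip [101.  87.] trav [np.float64(3.9), 0, np.float64(-8.2)] dphi 0
85.0 tip [110.  88.] trav [np.float64(4.4), 0, np.float64(-8.0)] dphi 0
89.0 tip [119.  88.] trav [np.float64(4.9), 0, np.float64(-7.7)] dphi 0
93.0 tip [128.  88.] trav [np.float64(5.3), 0, np.float64(-7.4)] dphi 0
96.0 tip [135.  88.] trav [np.float64(4.3), 0, np.float64(-5.3)] dphi 0
100.0 tip [144.  87.] trav [np.float64(6.1), 0, np.float64(-6.8)] dphi 0
104.0 tip [153.  85.] trav [np.float64(6.4), 0, np.float64(-6.4)] dphi 0
108.0 tip [162.  83.] trav [np.float64(6.8), 0, np.float64(-6.0)] dphi 0
final tcp rel [0.271 0.212]
```

>>> step_arm(
  travel=[
    [3,0,-7],
    [3.5,0,-7],
    [2.4,0,-7.3],
    [2.4,0,-7.3],
    [2.4,0,-7.3],
    [2.4,0,-7.3],
    [2.9,0,-8.3],
    [2.9,0,-8.3],
    [3.3,0,-9.5],
    [3.3,0,-9.5],
    [0,0,0],
  ],
  rotation=[
    [0,-0.6,0],
    [0,-0.7,0],
    [0,-2,0],
    [0,-2,0],
    [0,-2,0],
    [0,-2,0],
    [0,-2.2,0],
    [0,-2.3,0],
    [0,-2.2,0],
    [0,-2.3,0],
    [0,0,0],
  ],
)

```text
time_s: 14.55
tcp_pos: [0.6408, -0.2028, 0.107]
ee_rot: [-3.141, 0.194, 1.521]
contact_force: [1.0, -0.2, -3.5]
finger_gap: 0.0217
finger_force: 58.9
```

```bash
python3 - <<'E'
from h import *
p,R,s=cur();print(p,s["joint_positions"].round(2),s["contact_force"].round(1))
print(R.as_matrix().round(3).tolist())
print("tip",p+R.apply([.158,0,.0455]))
g=manip.grab_frame("top");cv2.imwrite("pics/t6.png",g[:,:,::-1])
b=cv2.imread("pics/top0.png")
# height (rows) and width of changed/cover pixels: print gray row across cover centre
im=cv2.cvtColor(g,cv2.COLOR_RGB2GRAY)
for y in(160,168,176): print(im[y,320:412:2].tolist())
E
```

```text
[ 0.64075164 -0.20280609  0.10702311] [-0.25  0.25  1.24 -0.19  1.62 -0.22] [ 1.  -0.2 -3.5]
[[0.049, 0.999, -0.01], [0.98, -0.05, -0.193], [-0.193, -0.001, -0.981]]
tip [ 0.64794726 -0.05671867  0.03191694]
[211, 211, 211, 210, 211, 210, 210, 211, 212, 211, 211, 211, 221, 240, 240, 240, 239, 240, 241, 240, 241, 241, 241, 242, 242, 241, 240, 241, 236, 235, 232, 226, 226, 225, 205, 139, 146, 224, 227, 227, 227, 226, 226, 220, 216, 213]
[213, 213, 213, 213, 214, 213, 214, 214, 214, 214, 214, 215, 237, 216, 237, 241, 240, 241, 241, 242, 242, 242, 241, 241, 241, 242, 241, 241, 240, 231, 239, 238, 237, 203, 166, 163, 187, 228, 227, 227, 227, 227, 227, 219, 183, 147]
[215, 216, 216, 217, 217, 217, 217, 217, 217, 216, 215, 215, 212, 238, 241, 241, 242, 242, 241, 241, 241, 241, 242, 242, 242, 241, 241, 240, 229, 240, 241, 240, 205, 131, 212, 226, 234, 239, 241, 240, 239, 237, 236, 236, 235, 235]
```

>>> step_arm(
  travel=[
    [2.9,0,-8.5],
    [2.9,0,-8.5],
    [2.9,0,-8.5],
    [2.9,0,-8.5],
    [2.9,0,-8.6],
    [2.9,0,-8.6],
    [2.9,0,-8.6],
    [2.9,0,-8.6],
    [2.8,0,-8.6],
    [2.8,0,-8.6],
    [2.8,0,-8.7],
    [2.8,0,-8.7],
  ],
  rotation=[
    [0,-2,0],
    [0,-2,0],
    [0,-2,0],
    [0,-2,0],
    [0,-2,0],
    [0,-2,0],
    [0,-2,0],
    [0,-2,0],
    [0,-2,0],
    [0,-2,0],
    [0,-2,0],
    [0,-2,0],
  ],
)

```text
time_s: 15.8
tcp_pos: [0.6434, -0.1349, 0.1863]
ee_rot: [-3.136, 0.612, 1.521]
contact_force: [0.3, 0.4, -2.7]
finger_gap: 0.0217
finger_force: 59.0
```

```bash
python3 - <<'E'
from h import *
p,R,s=cur();print(p,s["joint_positions"].round(2),s["contact_force"].round(1))
print("tip",p+R.apply([.158,0,.0455]),R.as_matrix().round(3).tolist())
g=manip.grab_frame("top");f=manip.grab_frame("scene");cv2.imwrite("pics/s7.png",np.hstack([cv2.resize(f[180:340,150:350],(400,320),interpolation=2),cv2.resize(g[110:230,290:440],(400,320),interpolation=2)])[:,:,::-1])
E
```

```text
[ 0.64336729 -0.13488062  0.18630787] [ 0.06  0.25  1.2  -0.62  1.74  0.02] [ 0.3  0.4 -2.7]
tip [ 0.64821861 -0.03181593  0.05829075] [[0.041, 0.999, -0.035], [0.817, -0.053, -0.574], [-0.575, -0.005, -0.818]]
```

View pics/s7.png

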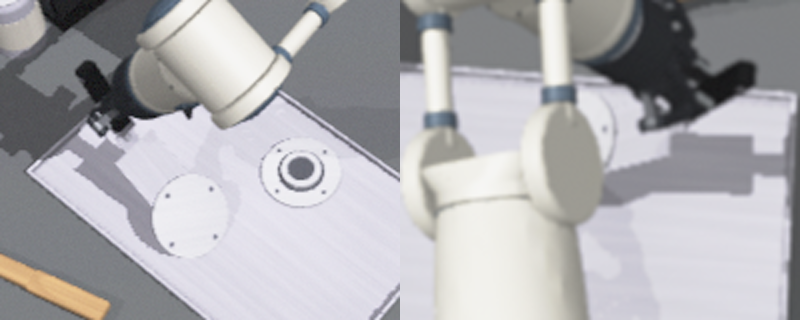

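The cover at (190,215) is tilted up and rests on the blade. The finished cover at (300,172) is untouched. Continuing.

>>> step_arm(
  travel=[
    [2.8,0,-8.7],
    [2.8,0,-8.7],
    [2.8,0,-8.7],
    [2.8,0,-8.7],
    [2.8,0,-8.7],
    [2.8,0,-8.7],
    [2.8,0,-8.8],
    [2.8,0,-8.8],
    [2.8,0,-8.9],
    [2.8,0,-8.9],
    [0,0,0],
  ],
  rotation=[
    [0,-2,0],
    [0,-2,0],
    [0,-2,0],
    [0,-2,0],
    [0,-2,0],
    [0,-2,0],
    [0,-2,0],
    [0,-2,0],
    [0,-2,0],
    [0,-2,0],
    [0,0,0],
  ],
)

```text
time_s: 17.0
tcp_pos: [0.6482, -0.0544, 0.2309]
ee_rot: [-3.136, 0.963, 1.523]
contact_force: [0.6, -3.5, 3.6]
finger_gap: 0.0219
finger_force: 59.0
```

```bash
cat > chk.py <<'E'
from h import *
p,R,s=cur();print(s["time_s"],p,s["joint_positions"].round(2),s["contact_force"].round(1))
print("tip",p+R.apply([.158,0,.0455]),R.as_matrix().round(3).tolist())
f=manip.grab_frame("scene");cv2.imwrite("pics/cs%d.png"%(s["time_s"]*100),f[:,:,::-1])
im=cv2.GaussianBlur(cv2.cvtColor(f,cv2.COLOR_RGB2GRAY),(3,3),0)
# cover face brighter than tray
m=(im>237).astype(np.uint8); m[:230]=0; m[340:]=0; m[:,:170]=0; m[:,340:]=0
n,l,st,ce=cv2.connectedComponentsWithStats(m)
for i in range(1,n):
    if st[i,4]>150: print(st[i].tolist(),ce[i].round(1))
E
python3 chk.py
```

```text
17.0 [ 0.64824409 -0.05443632  0.23087091] [ 0.31  0.4   1.1  -0.95  1.91  0.15] [ 0.6 -3.5  3.6]
tip [ 0.65054257 -0.00154835  0.07520514] [[0.028, 0.999, -0.045], [0.571, -0.053, -0.819], [-0.821, -0.003, -0.571]]
```

>>> step_arm(
  travel=[
    [-3,0,0],
    [1.2,0,-4.3],
    [1.2,0,-4.4],
    [1.4,0,-4.3],
    [1.5,0,-4.3],
    [1.7,0,-4.2],
    [1.8,0,-4.2],
    [1.9,0,-4.1],
    [2,0,-4.1],
    [0,0,0],
  ],
  rotation=[
    [0,0,0],
    [0,0,0],
    [0,0,0],
    [0,0,0],
    [0,0,0],
    [0,0,0],
    [0,0,0],
    [0,0,0],
    [0,0,0],
    [0,0,0],
  ],
)

```text
time_s: 18.05
tcp_pos: [0.6498, -0.0197, 0.2406]
ee_rot: [-3.132, 0.961, 1.527]
contact_force: [-0.6, 0.5, -2.5]
finger_gap: 0.0218
finger_force: 59.3
```

```bash
python3 chk.py; python3 - <<'E'
import cv2,glob
f=sorted(glob.glob("pics/cs*.png"))[-1]; im=cv2.imread(f,0)
for y in range(240,330,6): print(y,im[y,180:300:4].tolist())
E
```

```text
18.05 [ 0.64982606 -0.01969356  0.24056033] [ 0.35  0.44  1.04 -0.95  1.96  0.15] [-0.6  0.5 -2.5]
tip [0.65172516 0.03352581 0.08500217] [[0.025, 0.999, -0.045], [0.572, -0.051, -0.818], [-0.82, -0.005, -0.573]]
240 [128, 129, 130, 222, 214, 227, 229, 231, 229, 157, 163, 221, 223, 35, 38, 32, 154, 92, 102, 67, 52, 66, 86, 51, 50, 51, 78, 229, 233, 229]
246 [83, 134, 178, 226, 229, 228, 210, 179, 160, 159, 199, 231, 231, 53, 36, 34, 28, 30, 38, 37, 43, 53, 53, 52, 55, 42, 93, 193, 211, 164]
252 [115, 151, 153, 155, 153, 164, 158, 155, 157, 159, 230, 228, 228, 221, 62, 100, 46, 53, 40, 40, 44, 48, 56, 51, 93, 113, 219, 166, 168, 168]
258 [223, 205, 149, 152, 156, 156, 153, 154, 158, 227, 226, 229, 229, 226, 75, 52, 49, 34, 48, 43, 48, 48, 49, 51, 112, 136, 162, 162, 164, 163]
264 [224, 227, 151, 154, 151, 154, 154, 155, 155, 156, 155, 210, 225, 227, 200, 55, 75, 104, 61, 56, 41, 39, 40, 42, 78, 146, 147, 150, 153, 156]
270 [197, 150, 152, 156, 152, 153, 150, 158, 159, 155, 154, 153, 156, 209, 187, 78, 61, 105, 110, 59, 81, 35, 40, 42, 52, 109, 134, 137, 139, 139]
276 [135, 151, 152, 1
[... 669 characters left out ...]
 157, 154, 153, 157, 156, 137, 144, 120, 166, 222, 219, 217, 223, 219, 218, 230]
306 [130, 133, 131, 128, 129, 130, 128, 130, 157, 207, 226, 227, 225, 217, 154, 153, 157, 154, 155, 109, 216, 217, 217, 221, 219, 220, 220, 227, 232, 229]
312 [130, 131, 132, 132, 131, 131, 130, 130, 130, 132, 203, 214, 226, 229, 225, 155, 158, 175, 147, 209, 216, 219, 218, 217, 222, 230, 228, 228, 227, 228]
318 [120, 120, 130, 131, 129, 131, 131, 134, 131, 132, 130, 124, 222, 220, 226, 228, 224, 227, 228, 225, 227, 223, 226, 228, 227, 225, 227, 229, 226, 229]
324 [198, 202, 192, 117, 122, 131, 132, 132, 131, 131, 131, 130, 133, 105, 222, 219, 226, 228, 224, 227, 228, 224, 226, 223, 225, 227, 228, 225, 226, 229]
```

>>> step_arm(
  travel=[
    [2.2,0,-4],
    [2.2,0,-4],
    [2.4,0,-3.9],
    [2.5,0,-3.8],
    [2.6,0,-3.7],
    [2.7,0,-3.7],
    [4.3,0,-5.3],
    [3,0,-3.4],
    [3.1,0,-3.4],
    [3.2,0,-3.2],
    [3.2,0,-3.2],
    [0,0,0],
  ],
  rotation=[
    [0,0,0],
    [0,0,0],
    [0,0,0],
    [0,0,0],
    [0,0,0],
    [0,0,0],
    [0,0,0],
    [0,0,0],
    [0,0,0],
    [0,0,0],
    [0,0,0],
    [0,0,0],
  ],
)

```text
time_s: 19.3
tcp_pos: [0.6525, 0.0321, 0.2388]
ee_rot: [-3.133, 0.961, 1.526]
contact_force: [0.1, -0.0, -1.9]
finger_gap: 0.0215
finger_force: 59.3
```

```bash
python3 chk.py; python3 - <<'E'
import cv2,glob
f=sorted(glob.glob("pics/cs*.png"))[-1]; im=cv2.imread(f,0)
for y in range(258,350,7): print(y,im[y,210:330:4].tolist())
E
```

```text
19.3 [0.65249019 0.03209859 0.23883614] [ 0.42  0.51  0.95 -0.95  2.02  0.18] [ 0.1 -0.  -1.9]
tip [0.65446495 0.08526619 0.08326121] [[0.025, 0.999, -0.045], [0.572, -0.051, -0.819], [-0.82, -0.005, -0.573]]
258 [228, 206, 158, 154, 157, 159, 227, 226, 228, 227, 26, 36, 32, 31, 32, 36, 38, 42, 44, 57, 53, 52, 54, 54, 78, 115, 221, 159, 163, 224]
265 [154, 154, 156, 154, 153, 224, 225, 226, 224, 225, 182, 83, 98, 49, 55, 44, 47, 41, 50, 49, 52, 64, 139, 101, 226, 168, 167, 168, 167, 165]
272 [154, 155, 152, 151, 151, 155, 163, 225, 226, 226, 225, 70, 49, 33, 44, 46, 45, 44, 48, 50, 48, 87, 97, 164, 162, 162, 164, 162, 167, 167]
279 [154, 148, 151, 157, 152, 152, 151, 153, 150, 226, 227, 192, 56, 64, 96, 79, 54, 41, 44, 39, 36, 91, 68, 152, 148, 149, 154, 154, 158, 160]
286 [152, 150, 154, 149, 151, 155, 153, 151, 149, 157, 130, 105, 106, 63, 112, 107, 107, 118, 230, 61, 31, 46, 65, 134, 133, 135, 133, 139, 143, 147]
293 [157, 150, 156, 150, 152, 154, 149, 154, 156, 154, 154, 120, 107, 107, 100, 106, 104, 107, 224, 229, 233, 221, 220, 191, 118, 121, 126, 127, 132, 132]
300 [214, 227, 
[... 523 characters left out ...]
, 141, 236, 198, 187, 236, 113, 238, 237, 223, 225, 226, 228, 226, 227, 228, 226]
328 [130, 129, 133, 132, 131, 129, 130, 113, 199, 222, 225, 224, 223, 233, 237, 238, 232, 233, 238, 224, 238, 213, 226, 226, 224, 225, 224, 227, 223, 223]
335 [130, 130, 132, 131, 129, 131, 132, 131, 131, 98, 215, 222, 224, 225, 218, 194, 236, 234, 197, 221, 227, 226, 227, 224, 222, 224, 222, 224, 222, 225]
342 [129, 130, 129, 132, 128, 131, 132, 131, 130, 130, 131, 105, 222, 218, 223, 224, 223, 226, 224, 223, 224, 221, 225, 226, 224, 222, 221, 223, 221, 222]
349 [132, 130, 131, 132, 130, 130, 130, 131, 130, 133, 131, 130, 130, 103, 221, 215, 223, 224, 223, 225, 225, 221, 226, 220, 223, 226, 224, 222, 219, 162]
```

The cover has fallen over: the spigot ring is now visible near scene (277,318). I'll lift clear and head back to the pocket.

```bash
python3 - <<'E'
from h import *
p,R,s=cur()
q=p+np.array([0,0,.07]);plan(q,R,3)
plan(np.array([.5505,.382,.31]),Rtool(180,35),14,q,R)
E
```

```text
3 rows rot [0.0, 0.0, 0.0] |mm| 23.33333333333333
[[-19.1, -0.1, -13.4], [-19.1, -0.1, -13.4], [-19.1, -0.1, -13.4]]
14 rows rot [-4.73, 1.09, -4.7] |mm| 26.05764986036252
[[14.1, -8.6, -20.2], [15.0, -5.7, -20.5], [15.8, -2.7, -20.6], [16.3, 0.3, -20.4], [16.5, 3.3, -19.9], [16.5, 6.3, -19.2], [16.2, 9.1, -18.2], [15.7, 11.9, -17.1], [14.9, 14.5, -15.7], [13.9, 16.9, -14.1], [12.7, 19.1, -12.4], [11.2, 21.0, -10.5], [9.6, 22.7, -8.5], [7.8, 24.0, -6.4]]
```

>>> step_arm(
  travel=[
    [-15,0,-10],
    [-20,0,-14],
    [-22,0,-16],
    [14,-8.6,-20],
    [15,-5.7,-20.5],
    [16,-2.7,-20.6],
    [16.3,0.3,-20.4],
    [16.5,3.3,-20],
    [16.5,6.3,-19.2],
    [16.2,9,-18.2],
    [15.7,12,-17],
  ],
  rotation=[
    [0,0,0],
    [0,0,0],
    [0,0,0],
    [-4.7,1.1,-4.7],
    [-4.7,1.1,-4.7],
    [-4.7,1.1,-4.7],
    [-4.7,1.1,-4.7],
    [-4.7,1.1,-4.7],
    [-4.7,1.1,-4.7],
    [-4.7,1.1,-4.7],
    [-4.7,1.1,-4.7],
  ],
)

```text
time_s: 20.45
tcp_pos: [0.5942, 0.2325, 0.3118]
ee_rot: [-3.039, 0.752, 2.519]
contact_force: [1.1, 0.4, -2.0]
finger_gap: 0.0217
finger_force: 59.3
```

>>> step_arm(
  travel=[
    [15,14.5,-15.7],
    [14,17,-14],
    [12.7,19,-12.4],
    [11.2,21,-10.5],
    [9.6,22.7,-8.5],
    [7.8,24,-6.4],
    [0,0,0],
    [0,0,0],
  ],
  rotation=[
    [-4.7,1.1,-4.7],
    [-4.7,1.1,-4.7],
    [-4.8,1.1,-4.7],
    [-4.8,1.1,-4.7],
    [-4.8,1,-4.7],
    [-4.8,1,-4.7],
    [0,0,0],
    [0,0,0],
  ],
)

```text
time_s: 21.25
tcp_pos: [0.5518, 0.3805, 0.3116]
ee_rot: [3.137, 0.613, 3.135]
contact_force: [-0.3, 0.6, -2.6]
finger_gap: 0.0218
finger_force: 59.2
```

```bash
python3 - <<'E'
from h import *
p,R,s=cur();print(p,s["time_s"],R.as_matrix().round(3).tolist())
f=manip.grab_frame("scene");g=manip.grab_frame("top")
cv2.imwrite("pics/s8.png",np.hstack([cv2.resize(f[190:350,190:450],(480,295)),cv2.resize(g[120:280,170:390],(320,295))])[:,:,::-1])
cv2.imwrite("pics/s8s.png",f[:,:,::-1]);cv2.imwrite("pics/s8t.png",g[:,:,::-1])
plan(np.array([.5505,.382,.24]),Rtool(180,35),4)
E
```

```text
[0.5518035  0.38054018 0.31156363] 21.25 [[-0.818, 0.005, 0.576], [0.006, 1.0, 0.0], [-0.576, 0.003, -0.818]]
4 rows rot [-0.0, 0.01, -0.07] |mm| 17.556391682935143
[[10.4, 0.2, 14.2], [10.3, 0.2, 14.2], [10.3, 0.2, 14.2], [10.3, 0.2, 14.2]]
```

View pics/s8.png

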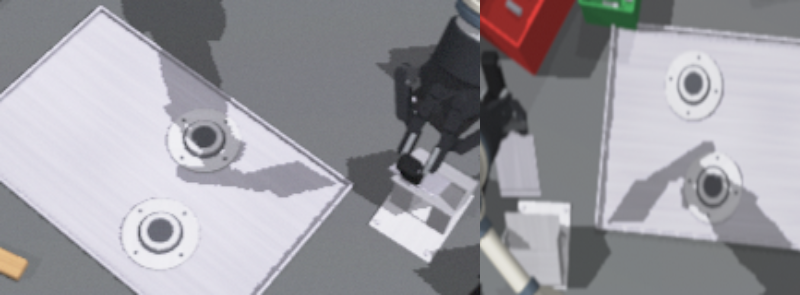

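The turned cover lies flat with its spigot up, at left (160,232). The finished cover at (205,137) is unmoved. The blade's edge is at right (521,195), above the pocket at (540,240).

```bash
python3 - <<'E'
from h import *
p,R,s=cur()
e=p+R.apply([.158,0,.0455]);print("pred edge",e)
print("seen edge at that z",onz("top",(170+41*.6875,120+195*.542),e[2]))
im=cv2.imread("pics/s8t.png",0)
c=manip.calibration("top");P=np.array(c["pose"]);K=np.array(c["K"])
v=K@(P[:3,:3].T@(e-P[:3,3]));v=v/v[2];print("pred px",v)
y=int(v[1])
for r in range(y-12,y+14,3): print(r,im[r,170:240:2].tolist())
E
```

```text
pred edge [0.44861934 0.3817043  0.18220675]
seen edge at that z [0.44696512 0.37926812 0.18220675]
pred px [197.21754546 225.01527212   1.        ]
213 [113, 121, 110, 85, 124, 127, 165, 182, 178, 177, 177, 177, 182, 184, 180, 180, 180, 181, 180, 179, 132, 125, 125, 125, 126, 125, 126, 125, 126, 126, 126, 125, 126, 126, 125]
216 [111, 124, 79, 90, 123, 123, 152, 182, 180, 177, 177, 178, 181, 184, 181, 179, 179, 180, 181, 178, 138, 125, 126, 126, 125, 126, 126, 126, 126, 125, 126, 126, 126, 126, 125]
219 [113, 92, 53, 80, 79, 79, 110, 177, 181, 177, 177, 177, 181, 184, 181, 177, 180, 178, 181, 180, 161, 124, 125, 126, 126, 125, 126, 126, 126, 126, 125, 125, 125, 126, 125]
222 [95, 37, 68, 80, 80, 80, 87, 154, 170, 167, 167, 167, 170, 172, 171, 168, 167, 166, 167, 167, 157, 127, 125, 126, 125, 125, 125, 126, 126, 126, 126, 125, 126, 126, 126]
225 [90, 70, 78, 80, 79, 79, 81, 135, 172, 171, 171, 172, 175, 175, 176, 177, 176, 177, 176, 176, 176, 132, 126, 125, 126, 125, 125, 126, 126, 126, 126, 126, 126, 126, 125]
228 [79, 106, 80, 80, 80, 79, 80, 78, 77, 78, 78, 77, 76, 108, 143, 144, 143, 141, 144, 135, 134, 135, 135, 136, 133, 129, 129, 128, 126, 124, 125, 125, 126, 126, 126]
231 [77, 115, 83, 79, 80, 79, 80, 79, 79, 80, 79, 80, 79, 183, 232, 221, 231, 232, 233, 230, 230, 230, 230, 230, 227, 228, 228, 229, 230, 225, 226, 146, 122, 126, 125]
234 [101, 115, 83, 79, 79, 80, 80, 81, 84, 105, 102, 97, 97, 145, 208, 219, 230, 230, 231, 230, 229, 230, 230, 230, 228, 230, 231, 231, 230, 213, 214, 139, 125, 126, 126]
237 [134, 92, 71, 79, 80, 80, 81, 79, 101, 183, 189, 187, 186, 188, 187, 186, 188, 187, 186, 187, 188, 192, 192, 189, 186, 188, 191, 213, 233, 231, 230, 137, 125, 126, 126]
```

>>> step_arm(
  travel=[
    [10.4,1,14.2],
    [10.4,1,14.2],
    [10.4,0.5,14.2],
    [10.3,0,14.2],
    [0,0,0],
    [0,0,0],
  ],
  rotation=[
    [0,0,0],
    [0,0,0],
    [0,0,0],
    [0,0,0],
    [0,0,0],
    [0,0,0],
  ],
)

```text
time_s: 21.95
tcp_pos: [0.5503, 0.3844, 0.2394]
ee_rot: [3.138, 0.611, 3.138]
contact_force: [0.9, 0.2, -2.1]
finger_gap: 0.0215
finger_force: 59.2
```

>>> step_arm(
  travel=[
    [9.8,0,1.7],
    [9.8,0,1.7],
    [9.8,0,1.7],
    [9.8,0,1.7],
    [0,0,0],
  ],
  rotation=[
    [0,0,0],
    [0,0,0],
    [0,0,0],
    [0,0,0],
    [0,0,0],
  ],
)

```text
time_s: 22.45
tcp_pos: [0.5204, 0.3849, 0.2096]
ee_rot: [3.139, 0.609, 3.14]
contact_force: [-0.1, -0.7, -3.0]
finger_gap: 0.0215
finger_force: 59.2
```

>>> step_arm(
  travel=[
    [9.8,-1,1.7],
    [9.8,-0.5,1.7],
    [9.8,0,1.7],
    [9.8,0,1.7],
    [9.8,0,1.7],
    [9.8,0,1.7],
    [0,0,0],
    [0,0,0],
  ],
  rotation=[
    [0,0,0],
    [0,0,0],
    [0,0,0],
    [0,0,0],
    [0,0,0],
    [0,0,0],
    [0,0,0],
    [0,0,0],
  ],
)

```text
time_s: 23.25
tcp_pos: [0.4794, 0.3838, 0.1695]
ee_rot: [3.137, 0.612, 3.138]
contact_force: [-0.1, 0.1, -1.8]
finger_gap: 0.0215
finger_force: 59.2
```

>>> step_arm(
  travel=[
    [-0.5,0,3],
    [-0.5,0,3],
    [0,0,0],
    [0,0,0],
  ],
  rotation=[
    [0,0,0],
    [0,0,0],
    [0,0,0],
    [0,0,0],
  ],
)

```text
time_s: 23.65
tcp_pos: [0.484, 0.3835, 0.165]
ee_rot: [3.137, 0.611, 3.138]
contact_force: [1.1, -0.1, -2.2]
finger_gap: 0.0217
finger_force: 59.2
```

>>> step_arm(
  travel=[
    [6,0,1.2],
    [6,0,1.5],
    [0,0,0],
    [0,0,0],
  ],
  rotation=[
    [0,0,0],
    [0,0,0],
    [0,0,0],
    [0,0,0],
  ],
)

```text
time_s: 24.05
tcp_pos: [0.4752, 0.3837, 0.1557]
ee_rot: [3.137, 0.611, 3.139]
contact_force: [-0.6, 0.5, -0.7]
finger_gap: 0.0217
finger_force: 59.3
```

>>> step_arm(
  travel=[
    [1.5,0,0.3],
    [1,0,0.4],
    [0,0,0],
    [0,0,0],
  ],
  rotation=[
    [0,0,0],
    [0,0,0],
    [0,0,0],
    [0,0,0],
  ],
)

```text
time_s: 24.45
tcp_pos: [0.4739, 0.3838, 0.1541]
ee_rot: [3.137, 0.611, 3.138]
contact_force: [-0.3, 0.3, -1.5]
finger_gap: 0.0217
finger_force: 59.2
```

>>> step_arm(
  travel=[
    [1.5,0,0.5],
    [0,0,0],
    [0,0,0],
  ],
  rotation=[
    [0,0,0],
    [0,0,0],
    [0,0,0],
  ],
)

```text
time_s: 24.75
tcp_pos: [0.4729, 0.3838, 0.1527]
ee_rot: [3.137, 0.611, 3.138]
contact_force: [-0.5, 0.3, -1.1]
finger_gap: 0.0217
finger_force: 59.3
```

>>> step_arm(
  travel=[
    [1.5,0,0.5],
    [0,0,0],
    [0,0,0],
  ],
  rotation=[
    [0,0,0],
    [0,0,0],
    [0,0,0],
  ],
)

```text
time_s: 25.05
tcp_pos: [0.4726, 0.3839, 0.1527]
ee_rot: [3.136, 0.613, 3.137]
contact_force: [2.0, -0.8, 2.3]
finger_gap: 0.0218
finger_force: 59.4
```

Contact at the bottom, so the blade is home. I'll release and back out along the tool axis.

>>> step_arm(
  travel=[
    [-0.5,0,0],
    [0,0,0],
    [0,0,0],
    [0,0,0],
    [0,0,0],
    [0,0,0],
    [0,0,0],
    [0,0,0],
  ],
  rotation=[
    [0,0,0],
    [0,0,0],
    [0,0,0],
    [0,0,0],
    [0,0,0],
    [0,0,0],
    [0,0,0],
    [0,0,0],
  ],
  jaw=1,
)

```text
time_s: 25.85
tcp_pos: [0.4724, 0.3838, 0.1517]
ee_rot: [3.137, 0.611, 3.138]
contact_force: [0.3, 0.3, 0.1]
finger_gap: 0.0855
finger_force: 0.0
```

>>> step_arm(
  travel=[
    [0,0,-10],
    [0,0,-25],
    [0,0,-30],
    [0,0,-30],
    [0,0,-25],
    [0,0,0],
    [0,0,0],
    [0,0,0],
    [0,0,0],
  ],
  rotation=[
    [0,0,0],
    [0,0,0],
    [0,0,0],
    [0,0,0],
    [0,0,0],
    [0,0,0],
    [0,0,0],
    [0,0,0],
    [0,0,0],
  ],
)

```text
time_s: 26.75
tcp_pos: [0.4037, 0.3829, 0.2481]
ee_rot: [3.14, 0.61, 3.139]
contact_force: [0.2, -0.3, -0.4]
finger_gap: 0.0853
finger_force: 0.0
```

```bash
python3 - <<'E'
from h import *
p,R,s=cur();print(p,s["finger_gap"],s["contact_force"],s["time_s"])
f=cv2.cvtColor(manip.grab_frame("wrist"),cv2.COLOR_RGB2GRAY)
m=(f<45).astype(np.uint8);m[370:]=0;m[:,:250]=0;m[:,400:]=0
n,l,st,ce=cv2.connectedComponentsWithStats(m)
for i in range(1,n):
    if st[i,4]>500: print(st[i].tolist(),ce[i].round(1))
a=cv2.imread("pics/top0.png",0);b=cv2.cvtColor(manip.grab_frame("top"),cv2.COLOR_RGB2GRAY)
cv2.imwrite("pics/topend.png",b)
# corrs: power unit/tin/jar area and the finished cover centre shift
for nm,(x,y,w,h) in dict(unit=(475,170,85,120),done=(305,197,50,50)).items():
    print(nm,cv2.phaseCorrelate(np.float32(a[y:y+h,x:x+w]),np.float32(b[y:y+h,x:x+w])), int(cv2.absdiff(a,b)[y:y+h,x:x+w].max()))
# dark spigot bores / rings in tray of final top frame
for y in range(155,185,3): print(y,b[y,300:345:2].tolist())
E
```

```text
[0.40372428 0.38289203 0.2480797 ] 0.08527191893325477 [ 0.20005998 -0.26486991 -0.43617219] 26.75
[300, 186, 37, 145, 4040] [316.8 264.1]
unit ((0.008871204300000102, 0.005451998853466478), 0.9888973207826968) 4
done ((0.02656034898582149, 0.04333129062534624), 0.9961130599021911) 2
155 [222, 232, 236, 236, 235, 232, 217, 208, 192, 201, 208, 225, 233, 234, 234, 231, 214, 215, 218, 217, 217, 217, 219]
158 [233, 234, 234, 235, 210, 210, 227, 217, 201, 214, 229, 216, 178, 228, 234, 233, 231, 211, 215, 218, 219, 219, 219]
161 [220, 226, 234, 201, 215, 222, 141, 104, 103, 103, 115, 195, 228, 160, 227, 234, 233, 225, 187, 218, 217, 217, 217]
164 [228, 232, 230, 177, 228, 159, 103, 103, 103, 103, 103, 133, 228, 190, 185, 233, 233, 231, 182, 217, 221, 221, 221]
167 [233, 233, 226, 171, 228, 185, 102, 103, 103, 103, 103, 152, 228, 171, 181, 231, 228, 231, 185, 217, 220, 220, 220]
170 [232, 233, 233, 186, 191, 229, 198, 134, 119, 128, 179, 226, 202, 125, 227, 225, 203, 225, 161, 215, 218, 218, 218]
173 [232, 232, 233, 231, 170, 152, 214, 227, 228, 230, 217, 148, 142, 223, 232, 231, 230, 204, 188, 223, 222, 221, 221]
176 [225, 231, 232, 232, 234, 226, 187, 153, 134, 140, 180, 221, 232, 232, 231, 232, 212, 178, 221, 222, 221, 221, 220]
179 [216, 212, 228, 231, 232, 233, 228, 230, 233, 233, 232, 232, 233, 232, 229, 199, 201, 222, 222, 222, 222, 222, 222]
182 [223, 222, 213, 212, 221, 230, 217, 225, 232, 232, 232, 230, 222, 195, 172, 216, 221, 221, 221, 222, 222, 221, 222]
```

Everything checks out: the handle is at rest in the pocket, the finished cover, unit, tin and jar are unmoved, and the turned cover shows its spigot. The gripper is clear, so I'll hand in.

```bash
python3 -c "
from cell import manip
print(manip.job_done())"
```

```text
the job is handed in; nothing more can be done
None
```

The cover was levered over and lies flat in the tray with its spigot up, the spatula is back in its pocket and released, nothing else moved, and the job was handed in at about 27 s of the 61 s allowed.

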